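Count to the third lane and push the pack in

ROBOT

A 7-joint arm with a two-finger parallel gripper is mounted at the origin on the work surface. World frame = base frame: x ahead of the robot, y to its left, z up, the work surface at z = 0. Lengths are in mm, angles in degrees, forces in N, time in s.
With the tool pointing down it reaches from about 425 to 1025 mm from the base axis. Payload 3.6 kg.
Tool frame: the origin (TCP) lies at the very end of the fingers, on their centre line; the grasp point (between the pads) lies 19 mm behind it; z points along the fingers, y is the line along which they close (so a half turn about z gives the same grasp; the last joint's range is limited). The gripper opens to 85 mm and grips with 20 to 120 N. Pads are 22 mm wide; open, the fingers measure 114 mm over their backs; the gripper's body (76 mm by 85 mm) begins 54 mm behind the grasp point. The pads swing forward as they close: fully open they stand 13 mm farther back than shut.
Start: joints at [-5.357, 33.873, 2.773, 92.16, -1.908, 54.013, -1.931], TCP at [725.003, 0.003, 204.702] pointing down, gripper open.
Joint ranges: [-153.93, 153.93], [-27.13, 128.08], [-72.61, 78.16], [10.71, 143.7], [-87.88, 267.88], [4.46, 118.87], [-176.78, 176.78]. Speed limits (degrees/s): [147.25, 147.25, 180, 180, 180, 180, 180].

INTERFACE

Orientations are given as [roll, pitch, yaw] about the fixed x, y, z axes, in that order (R = Rz(yaw) Ry(pitch) Rx(roll)).
In Python, from station import manip gives the robot as it stands.
- The arm moves only by the tool apply_moves, never from a script. Its argument "motion" is a list of rows, each an object of numbers: "tx", "ty", "tz": the shift along the tool's x, y, z in m; "ax", "ay", "az": the turn, a rotation vector about the tool's x, y, z in rad; "jaw": the finger opening in m, from 0 to 0.0854. In form: [{"tx": .., "ty": .., "tz": .., "ax": .., "ay": .., "az": .., "jaw": ..}, ...]. A call has 1 to 10 rows; each row is the pose to reach, as a shift and turn from the pose commanded when the call began, along the tool's axes at that moment; what a row does not reach only later rows make up. A row lasts 1/8 s, in which the tool goes at most 62.5 mm and 10.7 degrees, less where a joint would pass 70% of its speed; a pose out of reach is approached as far as the arm can. A call with a gripper value outside its range is refused whole. The fingers move at their own pace and stop on an object; "squeeze" is the grip in N (left out, the last holds). Time passes only in rows, so rows that repeat a pose let the fingers close. It gives the time, the measured TCP pose, the force, the opening and the grip force at its end, in the units of the state.
- manip.get_state(): the state, without advancing time (a new reading comes with each control period).
- manip.read_camera(name): name is "scene" or "side" or "wrist"; returns (picture, depth): 420x560x3 uint8, red, green, blue; 420x560 float32, mm along the optical axis (not along the pixel's ray), 0 where there is no reading.
- manip.get_calibration(name): a dict with "K" (3x3 intrinsics, pixels), "R" (3x3) and "t" (3): a world point X has camera coordinates R X + t; the wrist camera has in their place "hand_eye" (4x4, takes a point from camera to tool coordinates, whose origin is the TCP and whose axes are the flange's). Camera axes: x right, y down, z forward; pixel columns grow to the right and rows downward; lengths in mm; the calibration is good to about 2 mm. A picture is of the moment at which its call begins: read the wrist's pose just before it. get_calibration takes no time and is no camera call.
- manip.hand_in(): hands the job in; it is judged then, once.
Trained networks look in the newest picture that a camera, given by its name, has taken for a name from the list of things; names that differ only in an ending like _2 or _b are one class to them, and where a whole thing is asked for, a point or a joint stands for the part that bears it (a point fixed in the world has none). Each returns a list of dicts, best first, with "p" (0 to 1); they miss things now and then, are a little off and sometimes report something else, mostly with a low value. They report only what shows in the picture. A call takes as long as a camera call.
- manip.silhouettes(camera, label): "pixels" (420x560 bool, what is visible of it).
- manip.landmark_of(camera, label): "location" ([x, y, z] in mm, in world coordinates, good to about 4 mm: a listed point, or the origin of a listed thing).
The state is a dict: "clock": time; "qpos": joint angles; "qvel": joint speeds; "effort": joint torques, N m; "eef_pos": TCP position; "orientation": TCP orientation; "force": force on the tool from outside, world axes, zero at the start; "wrist_torque": the same for the moment, N m; "width": opening from 0.0 (shut) to 1.0 (fully open); "grip_force": force on a finger pad.
Only numpy, scipy, OpenCV 4.12 (cv2) and the standard library are available. Lean on these libraries where they do the work, as an engineer would, in place of code of your own. Each camera call takes 0.05 s, during which the arm holds its last target. There are 200 camera calls.

TASK

Starting over the first gap at the rack's left-hand end (left as the robot faces it), run one fingertip along the top of the rack's front rail, counting every gap whether filled or empty, past the second gap and stop on the third. Then, pushing only, never picking it up, slide the loose lure pack that lies on the bench in front of the rack into that third gap, until its near end is flush with the front of the rack. Keep the finger off the rail over the fourth and fifth gaps, and leave the two packs already in the rack and the two tubs where they are.

Things in the scene. Friction and masses are not known exactly. Their poses are not given: they have to be found in the camera images.
- rack: grey sheet-steel rack screwed to the bench: six upright dividers, 48 mm high, make five gaps side by side, open to the front (robot) and top, with no floor. Origin: middle of its front, on the bench, in the mouth of the third gap. x points into the gaps, y along the front to the robot's left, z up. Gap centres, first to fifth: y = +128, +64, 0, -64, -128 mm. Depth 76.5 mm to the back panel.
- mouth_3 (a point): middle of the third gap's mouth, on the bench, same axes as the rack. Every gap is 60 mm wide (58 mm between the dividers' rounded front edges). The steel rail, 330 mm long and smooth, crosses above the mouths from end to end, its front level with the dividers' front edges, 49 mm (underside) to 55 mm (top) above the bench; packs pass under it.
- rail_1: length of the front rail, 14 mm deep (x), 6 mm thick, 44 mm long, over the first (leftmost) gap. Origin: middle of its length, at its front edge, on its top face (55 mm above the bench). Axes as the rack's.
- rail_1_2: length of the front rail, 14 mm deep (x), 6 mm thick, 20 mm long, over the divider between the first and second gaps. Origin: middle of its length, at its front edge, on its top face (55 mm above the bench). Axes as the rack's.
- rail_2: length of the front rail, 14 mm deep (x), 6 mm thick, 44 mm long, over the second gap. Origin: middle of its length, at its front edge, on its top face (55 mm above the bench). Axes as the rack's.
- rail_2_3: length of the front rail, 14 mm deep (x), 6 mm thick, 20 mm long, over the divider between the second and third gaps. Origin: middle of its length, at its front edge, on its top face (55 mm above the bench). Axes as the rack's.
- rail_3: length of the front rail, 14 mm deep (x), 6 mm thick, 44 mm long, over the third gap. Origin: middle of its length, at its front edge, on its top face (55 mm above the bench). Axes as the rack's.
- rail_4_5: length of the front rail, 14 mm deep (x), 6 mm thick, 123 mm long, over the fourth and fifth gaps (it begins 42 mm to the right of the third gap's centre). Not to be touched by the fingers. Origin: middle of its length, at its front edge, on its top face (55 mm above the bench). Axes as the rack's.
- home_3 (a point): the place on the bench where the middle of the pack's underside belongs: in the third gap, 37.5 mm behind the rack's front, so that the pack's near end is flush with it; the back panel stops the pack 1.5 mm farther on. Axes as the rack's.
- pack: the loose lure pack: a flat case (white tray in a clear shell on a card, green header card, four yellow lures showing on top), 75 mm long (x), 50 mm wide (y), 28 mm high, about 90 g, lying flat on the bench in front of the rack, its length pointing roughly into the gaps. It slides freely on the bench. Either end may go first. Origin: middle of its underside; z up.
- pack_in_1: a pack of the same kind, loose, already home in the first gap. Origin: middle of its underside.
- pack_in_4: a pack of the same kind, loose, already home in the fourth gap. Origin: middle of its underside.
- tub_small: white plastic tub of lure parts with a green band, 98 mm across, 70 mm high, on the bench to the left of the work. Origin: centre of its underside.
- tub_large: white plastic tub of lure parts with a blue band, 122 mm across, 85 mm high, on the bench to the right of the work. Origin: centre of its underside.

How it is judged:
By the outcome, as a careful person would: the job done as asked, in the order asked, and still so for the second after the job is handed in, with the robot touching nothing.
It also fails if it takes over 59 s, if anything falls off the work surface, if the arm or the gripper's body presses on something with over 40 N, if the wrist force passes 120 N, or if a joint passes its speed limit or range.

## Working session

There is one attempt and no reset: what is moved stays moved. The work goes in short steps, Python scripts to look and compute and a tool call to move; the robot and the scene stay as the last step left them, time stands still between calls to the robot, and variables do not carry over. Pictures are saved under pics/ and viewed, at most 10 in all, crops included, and the job is handed in when it is done.

Besides the shell and the picture viewer there is one more tool, called after "Request:" as name(argument=value, ...), one argument or row to a line, values as JSON. apply_moves: Moves the arm, as the interface text tells. Its arguments: {"type":"object","properties":{"motion":{"type":"array"},"squeeze":{"type":"number"}},"required":["motion"]}

```bash
mkdir -p pics
python3 - <<'E'
from station import manip
import cv2,numpy as np
s=manip.get_state();print(s['eef_pos'],s['orientation'],s['width'],s['force'],s['clock'])
ims=[]
for c in ['scene','wrist']:
    im,d=manip.read_camera(c);ims.append(im)
    for l in ['rack','mouth_3','rail_1','rail_2','rail_3','home_3','pack','tub_small','tub_large']:
        r=manip.landmark_of(c,l)
        print(c,l,[(np.round(x['location'],0).tolist(),round(x['p'],2)) for x in r[:4]])
cv2.imwrite('pics/a.png',cv2.resize(np.hstack(ims)[...,::-1],(800,300)))
E
```

```text
[7.24118693e+02 1.14696084e-02 2.03586850e+02] [-1.79875733e+02  6.00076747e-03  9.00039577e+01] 0.999136387728836 [ 0.04754399 -0.55450654  0.99207237] 0.0
scene rack [([626.0, 45.0, 2.0], 0.67)]
scene mouth_3 [([630.0, 46.0, -5.0], 0.72)]
scene rail_1 []
scene rail_2 []
scene rail_3 []
scene home_3 [([665.0, 50.0, 1.0], 0.62)]
scene pack [([559.0, -28.0, 0.0], 0.75)]
scene tub_small [([432.0, 395.0, -2.0], 0.64)]
scene tub_large [([485.0, -394.0, -2.0], 0.87)]
wrist rack [([626.0, 43.0, -0.0], 0.76), ([649.0, 171.0, 2.0], 0.15)]
wrist mouth_3 [([554.0, -32.0, -2.0], 0.73)]
wrist rail_1 []
wrist rail_2 []
wrist rail_3 []
wrist home_3 []
wrist pack [([555.0, -32.0, -3.0], 0.75)]
wrist tub_small []
wrist tub_large []
```

View pics/a.png

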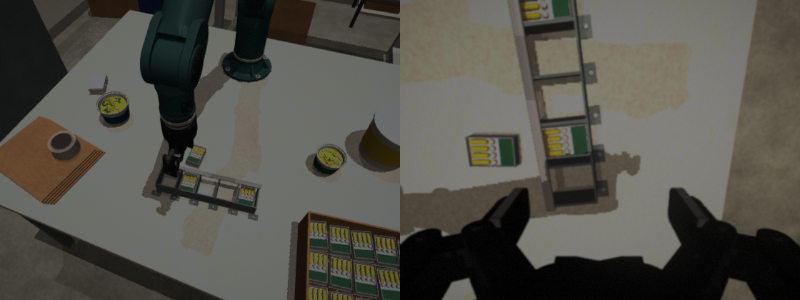

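The scene view faces the robot: the rack is at about (210,195) with packs in gaps 1 and 4, and the loose pack lies in front at (196,155). In the wrist view (half scale) the rail runs along columns 515–550 and the pack is at (493,150). Next I fit the poses from depth.

```bash
cat > h.py <<'E'
from station import manip
import cv2,numpy as np
from scipy.spatial.transform import Rotation as Ro
def cloud(c):
    s=manip.get_state(); im,d=manip.read_camera(c); k=manip.get_calibration(c); K=np.array(k['K'])
    v,u=np.mgrid[:420,:560]
    P=np.stack([(u-K[0,2])/K[0,0]*d,(v-K[1,2])/K[1,1]*d,d],-1)
    if c=='wrist':
        H=np.array(k['hand_eye']);P=P@H[:3,:3].T+H[:3,3]
        P=P@Ro.from_euler('xyz',s['orientation'],degrees=True).as_matrix().T+s['eef_pos']
    else: P=(P-np.array(k['t']))@np.array(k['R'])
    P[d==0]=np.nan
    return im,P
def rect(p):
    r=cv2.minAreaRect(p.astype(np.float32)); return np.round(r[0],1),np.round(r[1],1),round(r[2],2)
def pack(c,P):
    for r in manip.silhouettes(c,'pack'):
        q=P[r['pixels']]; q=q[np.isfinite(q[:,0])]
        if len(q)<30: continue
        z=np.percentile(q[:,2],60); t=q[abs(q[:,2]-z)<4]
        print(c,'pack p',round(r['p'],2),len(q),'z',round(z,1),'rect top',rect(t[:,:2]),'mean',t.mean(0).round(1))
def rail(c,P):
    m=(P[...,2]>50)&(P[...,2]<61)&(abs(P[...,0]-632)<35)&(abs(P[...,1]-45)<185)
    q=P[m]; 
    if len(q)<50: return
    print(c,'rail n',len(q),'z',np.median(q[:,2]).round(1),'y',q[:,1].min().round(1),q[:,1].max().round(1))
    # front edge by y-bin
    b=[(y+5,np.percentile(w[:,0],3),np.percentile(w[:,0],97)) for y in range(-140,240,10) for w in [q[(q[:,1]>=y)&(q[:,1]<y+10)]] if len(w)>8]
    b=np.array(b); 
    for j in (1,2):
        f=np.polyfit(b[:,0],b[:,j],1); r=b[:,j]-np.polyval(f,b[:,0]); k=abs(r)<3
        f=np.polyfit(b[k,0],b[k,j],1); print(' edge',j,'x at y=45',np.polyval(f,45).round(1),'slope deg',np.degrees(np.arctan(f[0])).round(2),k.sum(),len(k))
E
python3 - <<'E'
from h import *
for c in ['wrist','scene','side']:
    im,P=cloud(c);
    if c=='side': cv2.imwrite('pics/b.png',im[...,::-1])
    print(c,'bench z',np.nanmedian(P[(abs(P[...,0]-560)<60)&(abs(P[...,1]-40)<100)][:,2]).round(1))
    pack(c,P); rail(c,P)
    if c=='side': print([(np.round(x['location'],0).tolist(),round(x['p'],2)) for l in ['rack','mouth_3','pack'] for x in manip.landmark_of(c,l)[:2]])
E
```

```text
wrist bench z 0.2
wrist pack p 0.78 3603 z 24.5 rect top (array([558.1, -33. ]), array([48.8, 74.6]), 89.5) mean [558.6 -32.5  24.5]
wrist rail n 4443 z 54.7 y -118.8 166.7
 edge 1 x at y=45 628.8 slope deg -5.97 29 29
 edge 2 x at y=45 641.9 slope deg -5.96 29 29
scene bench z 0.8
scene pack p 0.64 649 z 24.1 rect top (array([557.1, -30.2]), array([49.4, 76.4]), 89.06) mean [559.4 -30.2  24.2]
scene rail n 712 z 54.8 y -115.6 211.3
 edge 1 x at y=45 628.6 slope deg -6.05 28 28
 edge 2 x at y=45 641.7 slope deg -5.88 22 28
side bench z 1.4
side pack p 0.78 758 z 24.4 rect top (array([556.4, -33.1]), array([51.1, 77. ]), 88.37) mean [554.9 -33.7  25. ]
side pack p 0.16 2559 z 41.4 rect top (array([665.1,  48.1]), array([ 82.9, 325.5]), 6.26) mean [682.7  42.5  41.5]
side rail n 486 z 55.0 y -119.7 209.6
 edge 1 x at y=45 625.2 slope deg -5.98 33 33
 edge 2 x at y=45 638.0 slope deg -5.91 31 33
[([621.0, 44.0, -1.0], 0.93), ([663.0, 49.0, 4.0], 0.72), ([629.0, 49.0, -4.0], 0.62), ([560.0, -29.0, 1.0], 0.62)]
```

View pics/b.png

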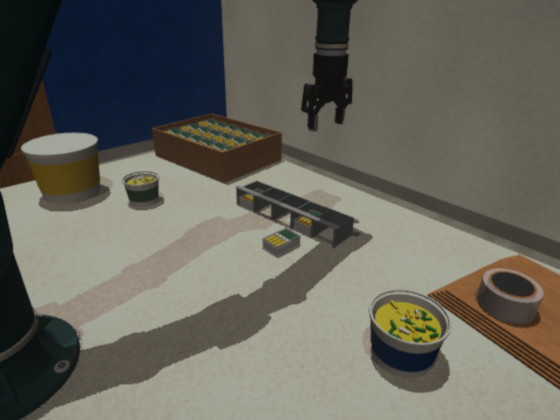

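Rack yaw is about +6° with mouth_3 near (628,46), and the cameras agree on the rail at z=55. The pack is at about (558,-32), yaw about 0, lying in front of gap 4. I'll move an open finger over gap 1's rail; the other finger hangs in front of it.

Request:
apply_moves(
  motion=[
    {"tx":0.042,"ty":-0.0375,"tz":0.02,"az":-0.05,"jaw":0.085},
    {"tx":0.085,"ty":-0.075,"tz":0.04,"az":-0.105,"jaw":0.085},
    {"tx":0.127,"ty":-0.112,"tz":0.06,"az":-0.105,"jaw":0.085},
    {"tx":0.169,"ty":-0.15,"tz":0.08,"az":-0.105,"jaw":0.085},
    {"tx":0.169,"ty":-0.15,"tz":0.12,"az":-0.105,"jaw":0.085},
    {"tx":0.169,"ty":-0.15,"tz":0.12,"az":-0.105,"jaw":0.085},
    {"tx":0.169,"ty":-0.15,"tz":0.12,"az":-0.105,"jaw":0.085},
  ],
)

```text
$.motion[0]: bad value
```

Run:
```python
from h import *
s=manip.get_state();print(s['eef_pos'],s['orientation'],s['force'],s['clock'])
im,P=cloud('wrist');rail('wrist',P);i2,P2=cloud('side')
rail('side',P2)
cv2.imwrite('pics/c.png',np.hstack([cv2.resize(im,(533,400)),cv2.resize(i2[100:270,220:380],(267,284))[np.r_[0:284,[283]*116]]])[...,::-1])
m=(P[...,2]>50)&(P[...,2]<61)&(abs(P[...,0]-628)<40);q=P[m];print(q[:,1].min(),q[:,1].max())
```

```text
[7.25006896e+02 4.68417659e-03 2.04685455e+02] [-1.79999376e+02  8.87714003e-05  9.00024321e+01] [0.34991867 0.30310651 0.74957276] 1.45
wrist rail n 4444 z 54.6 y -119.0 166.5
 edge 1 x at y=45 628.8 slope deg -5.98 29 29
 edge 2 x at y=45 641.9 slope deg -5.96 29 29
side rail n 490 z 55.1 y -119.5 209.8
 edge 1 x at y=45 625.4 slope deg -5.89 33 33
 edge 2 x at y=45 637.9 slope deg -5.93 31 33
-119.03321368965199 166.4729848520121
```

View pics/c.png

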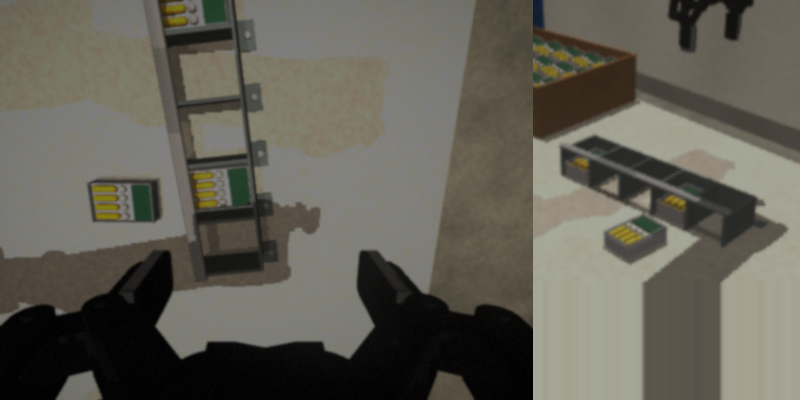

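The move was refused, probably because ax and ay were missing, and nothing moved. The picture shows the rail along columns 145–205, packs at (195,10) and (218,187), and the loose pack at (125,200).

Request:
apply_moves(
  motion=[
    {"tx":0.042,"ty":-0.0375,"tz":0.02,"ax":0,"ay":0,"az":-0.05,"jaw":0.085},
    {"tx":0.085,"ty":-0.075,"tz":0.04,"ax":0,"ay":0,"az":-0.105,"jaw":0.085},
    {"tx":0.127,"ty":-0.112,"tz":0.06,"ax":0,"ay":0,"az":-0.105,"jaw":0.085},
    {"tx":0.169,"ty":-0.15,"tz":0.08,"ax":0,"ay":0,"az":-0.105,"jaw":0.085},
    {"tx":0.169,"ty":-0.15,"tz":0.12,"ax":0,"ay":0,"az":-0.105,"jaw":0.085},
    {"tx":0.169,"ty":-0.15,"tz":0.12,"ax":0,"ay":0,"az":-0.105,"jaw":0.085},
    {"tx":0.169,"ty":-0.15,"tz":0.12,"ax":0,"ay":0,"az":-0.105,"jaw":0.085},
  ],
)

```text
clock: 2.42
eef_pos: [576.5, 168.2, 85.6]
orientation: [179.9, 0.0, 95.9]
force: [1.1, 0.1, 1.2]
width: 0.999
grip_force: 0.0
```

Run:
```python
from h import *
s=manip.get_state();print(s['eef_pos'],s['orientation'],s['force'],s['clock'])
im,P=cloud('wrist');rail('wrist',P);i2,P2=cloud('side')
cv2.imwrite('pics/d.png',np.hstack([cv2.resize(im,(400,300)),cv2.resize(i2[130:280,220:420],(400,300))])[...,::-1])
# finger points seen in side/scene near rail
q=P2[(P2[...,2]>58)&(P2[...,2]<130)&(abs(P2[...,0]-600)<90)&(abs(P2[...,1]-168)<50)]
for z in range(58,130,6):
    w=q[(q[:,2]>=z)&(q[:,2]<z+6)]
    if len(w): print(z,len(w),w[:,0].min().round(),w[:,0].max().round(),w[:,1].min().round(),w[:,1].max().round())
```

```text
[576.52852096 168.17642798  85.64369248] [1.79895465e+02 1.96502684e-02 9.59167598e+01] [1.10690671 0.08844632 1.154628  ] 2.425
wrist rail n 4056 z 54.5 y 64.0 209.3
 edge 1 x at y=45 627.8 slope deg -5.93 14 15
 edge 2 x at y=45 641.1 slope deg -6.03 15 15
124 17 526.0 621.0 153.0 182.0
```

View pics/d.png

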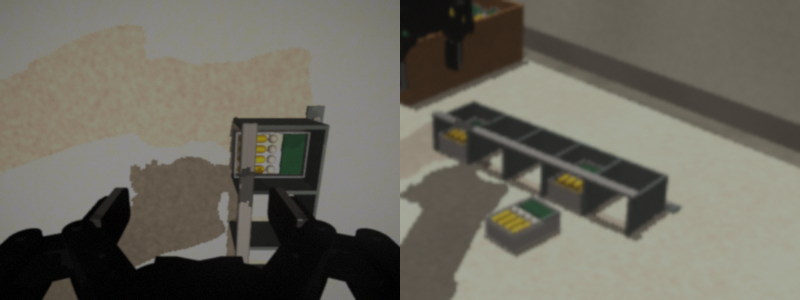

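The finger hovers over gap 1's rail; the rail's left end shows at (243,120) in the wrist half. Now lower gently until it touches.

Request:
apply_moves(
  motion=[
    {"tx":0,"ty":0,"tz":0.018,"ax":0,"ay":0,"az":0,"jaw":0.085},
    {"tx":0,"ty":0,"tz":0.03,"ax":0,"ay":0,"az":0,"jaw":0.085},
    {"tx":0,"ty":0,"tz":0.036,"ax":0,"ay":0,"az":0,"jaw":0.085},
    {"tx":0,"ty":0,"tz":0.036,"ax":0,"ay":0,"az":0,"jaw":0.085},
  ],
)

```text
clock: 3.02
eef_pos: [574.4, 168.8, 47.8]
orientation: [-179.9, 0.0, 96.0]
force: [-0.2, -0.7, -1.0]
width: 0.999
grip_force: 0.0
```

Request:
apply_moves(
  motion=[
    {"tx":0,"ty":0,"tz":0.002,"ax":0,"ay":0,"az":0,"jaw":0.085},
    {"tx":0,"ty":0,"tz":0.004,"ax":0,"ay":0,"az":0,"jaw":0.085},
    {"tx":0,"ty":0,"tz":0.004,"ax":0,"ay":0,"az":0,"jaw":0.085},
  ],
)

```text
clock: 3.4
eef_pos: [575.0, 169.1, 44.8]
orientation: [180.0, -0.0, 96.0]
force: [0.9, -0.5, -0.4]
width: 0.999
grip_force: 0.0
```

Request:
apply_moves(
  motion=[
    {"tx":0,"ty":0,"tz":0.0015,"ax":0,"ay":0,"az":0,"jaw":0.085},
    {"tx":0,"ty":0,"tz":0.003,"ax":0,"ay":0,"az":0,"jaw":0.085},
    {"tx":0,"ty":0,"tz":0.003,"ax":0,"ay":0,"az":0,"jaw":0.085},
  ],
)

```text
clock: 3.78
eef_pos: [574.9, 169.0, 41.6]
orientation: [-180.0, 0.0, 96.0]
force: [0.3, -0.0, -0.4]
width: 0.993
grip_force: 0.0
```

Request:
apply_moves(
  motion=[
    {"tx":0,"ty":0,"tz":0.001,"ax":0,"ay":0,"az":0,"jaw":0.085},
    {"tx":0,"ty":0,"tz":0.0015,"ax":0,"ay":0,"az":0,"jaw":0.085},
    {"tx":0,"ty":0,"tz":0.0015,"ax":0,"ay":0,"az":0,"jaw":0.085},
  ],
)

```text
clock: 4.15
eef_pos: [575.0, 169.0, 40.2]
orientation: [-180.0, 0.0, 96.0]
force: [-0.7, -0.5, 0.8]
width: 0.994
grip_force: 0.0
```

Run:
```python
from h import *
s=manip.get_state();print(s['eef_pos'],s['force'],s['wrist_torque'],s['width'],s['clock'])
i2,P2=cloud('side');im,P=cloud('wrist')
cv2.imwrite('pics/e.png',np.hstack([cv2.resize(im[150:360,200:480],(400,300)),cv2.resize(i2[150:240,200:320],(400,300),interpolation=cv2.INTER_CUBIC)])[...,::-1])
```

```text
[574.97294951 168.99356652  40.15996174] [-0.65579242 -0.53696265  0.80090313] [-0.01967109  0.06402797  0.02464006] 0.9944377395140346 4.15
```

View pics/e.png

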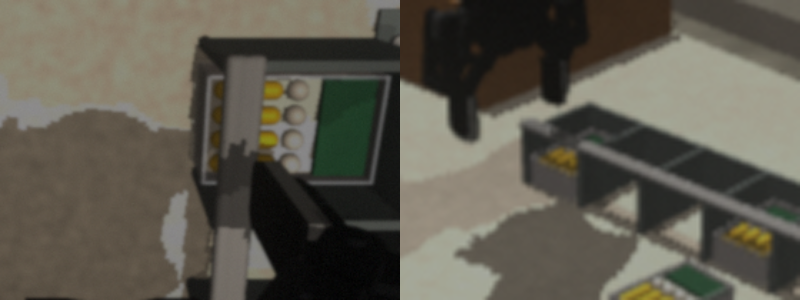

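The finger still hovers: in the side crop its tip at (555,100) is above the rail at (555,135). I'll measure where the tip really is.

Run:
```python
from h import *
R=np.array([[.9945,.1045],[-.1045,.9945]]);M=np.array([628.,45.5])
for c in ['side','scene','wrist']:
    im,P=cloud(c)
    q=P[np.isfinite(P[...,0])]; r=(q[:,:2]-M)@R.T; 
    m=(abs(r[:,1]-128)<30)&(q[:,2]>58)&(q[:,2]<110)&(r[:,0]>-130)&(r[:,0]<60)
    r=r[m];z=q[m][:,2]
    for a in range(58,110,6):
        for s in (1,-1):
            w=r[(z>=a)&(z<a+6)&(s*(r[:,0]+40)>0)]
            if len(w)>2: print(c,a,s,len(w),'x',w[:,0].min().round(),w[:,0].max().round(),'y',w[:,1].min().round(),w[:,1].max().round())
```

```text
side 82 1 15 x 1.0 11.0 y 118.0 140.0
side 82 -1 12 x -93.0 -82.0 y 117.0 136.0
side 88 1 19 x 0.0 15.0 y 117.0 138.0
side 88 -1 21 x -98.0 -83.0 y 118.0 135.0
side 94 1 18 x -0.0 17.0 y 116.0 137.0
side 94 -1 17 x -96.0 -85.0 y 117.0 136.0
side 100 1 17 x 0.0 8.0 y 116.0 138.0
side 100 -1 20 x -99.0 -85.0 y 116.0 135.0
side 106 1 11 x -1.0 7.0 y 116.0 139.0
side 106 -1 15 x -97.0 -84.0 y 117.0 134.0
scene 82 1 5 x 8.0 12.0 y 121.0 140.0
scene 88 1 8 x 13.0 17.0 y 126.0 136.0
scene 94 1 6 x 15.0 17.0 y 124.0 135.0
wrist 76 1 70 x 3.0 4.0 y 118.0 137.0
wrist 76 -1 67 x -82.0 -81.0 y 117.0 137.0
wrist 82 1 302 x 3.0 16.0 y 116.0 139.0
wrist 82 -1 304 x -94.0 -81.0 y 116.0 139.0
wrist 88 1 432 x 3.0 17.0 y 116.0 139.0
wrist 88 -1 420 x -95.0 -81.0 y 116.0 139.0
wrist 94 1 498 x 3.0 17.0 y 116.0 139.0
wrist 94 -1 508 x -95.0 -81.0 y 116.0 139.0
wrist 100 1 575 x 3.0 17.0 y 116.0 139.0
wrist 100 -1 558 x -96.0 -81.0 y 116.0 139.0
wrist 106 1 390 x 3.0 17.0 y 118.0 139.0
wrist 106 -1 389 x -95.0 -81.0 y 118.0 139.0
```

All three cameras put the open tip at z≈78, about 37 mm above the nominal TCP, at rack x 3–17 and y 117–139. It is well aligned, so descend on that basis.

Request:
apply_moves(
  motion=[
    {"tx":0,"ty":0,"tz":0.008,"ax":0,"ay":0,"az":0,"jaw":0.085},
    {"tx":0,"ty":0,"tz":0.016,"ax":0,"ay":0,"az":0,"jaw":0.085},
    {"tx":0,"ty":0,"tz":0.018,"ax":0,"ay":0,"az":0,"jaw":0.085},
    {"tx":0,"ty":0,"tz":0.018,"ax":0,"ay":0,"az":0,"jaw":0.085},
  ],
)

```text
clock: 4.9
eef_pos: [574.7, 168.9, 21.8]
orientation: [-180.0, 0.0, 96.0]
force: [-0.3, -0.5, -1.0]
width: 1.0
grip_force: 0.0
```

```bash
cat > t.py <<'E'
from h import *
def tips(c,x0=-140,x1=60,y0=0,y1=170,zl=57,zh=120):
    R=np.array([[.9945,.1045],[-.1045,.9945]]);M=np.array([628.,45.5])
    im,P=cloud(c); q=P[np.isfinite(P[...,0])]; r=(q[:,:2]-M)@R.T
    m=(r[:,1]>y0)&(r[:,1]<y1)&(q[:,2]>zl)&(q[:,2]<zh)&(r[:,0]>x0)&(r[:,0]<x1)
    r=r[m];z=q[m][:,2]; print(c,'min z',np.sort(z)[:8].round(1))
    k=np.argsort(z)[:60]; print(' low pts x',r[k,0].min().round(1),r[k,0].max().round(1),'y',r[k,1].min().round(1),r[k,1].max().round(1))
    return im,P
E
python3 - <<'E'
from t import *
print(manip.get_state()['eef_pos'])
tips('wrist',zl=58);tips('side',zl=58)
E
```

```text
[574.7365136  168.92357656  21.75400467]
wrist min z [60.4 60.5 60.6 60.7 60.8 60.9 60.9 60.9]
 low pts x -82.5 3.5 y 118.8 136.8
side min z [62.5 63.2 63.3 63.3 63.4 63.4 63.7 64.1]
 low pts x -96.8 14.4 y 116.6 141.3
```

Request:
apply_moves(
  motion=[
    {"tx":0,"ty":0,"tz":0.002,"ax":0,"ay":0,"az":0,"jaw":0.085},
    {"tx":0,"ty":0,"tz":0.0035,"ax":0,"ay":0,"az":0,"jaw":0.085},
    {"tx":0,"ty":0,"tz":0.0035,"ax":0,"ay":0,"az":0,"jaw":0.085},
  ],
)

```text
clock: 5.38
eef_pos: [574.9, 168.9, 18.6]
orientation: [-180.0, 0.0, 96.0]
force: [-0.1, -0.3, 0.6]
width: 0.996
grip_force: 0.0
```

Request:
apply_moves(
  motion=[
    {"tx":0,"ty":0,"tz":0.001,"ax":0,"ay":0,"az":0,"jaw":0.085},
    {"tx":0,"ty":0,"tz":0.001,"ax":0,"ay":0,"az":0,"jaw":0.085},
  ],
)

```text
clock: 5.62
eef_pos: [575.0, 169.0, 17.6]
orientation: [-180.0, 0.0, 96.0]
force: [0.1, -0.3, -0.4]
width: 0.997
grip_force: 0.0
```

Request:
apply_moves(
  motion=[
    {"tx":0,"ty":0,"tz":0.001,"ax":0,"ay":0,"az":0,"jaw":0.085},
    {"tx":0,"ty":0,"tz":0.001,"ax":0,"ay":0,"az":0,"jaw":0.085},
  ],
)

```text
clock: 5.88
eef_pos: [574.9, 169.0, 16.6]
orientation: [-180.0, 0.0, 96.0]
force: [-1.0, 0.1, 1.2]
width: 0.993
grip_force: 0.0
```

Request:
apply_moves(
  motion=[
    {"tx":0,"ty":0,"tz":0.001,"ax":0,"ay":0,"az":0,"jaw":0.085},
    {"tx":0,"ty":0,"tz":0.001,"ax":0,"ay":0,"az":0,"jaw":0.085},
  ],
)

```text
clock: 6.12
eef_pos: [574.9, 169.0, 15.6]
orientation: [-180.0, 0.0, 96.0]
force: [-0.2, 0.7, -0.1]
width: 0.996
grip_force: 0.0
```

Run:
```python
from t import *
s=manip.get_state();print(s['eef_pos'],s['force'],s['wrist_torque'])
im,P=cloud('wrist')
R=np.array([[.9945,.1045],[-.1045,.9945]]);M=np.array([628.,45.5])
r=(P[...,:2]-M)@R.T
m=(abs(r[...,1]-128)<6)&(r[...,0]>-100)&(r[...,0]<-75)&(P[...,2]>20)
print('front finger min z',np.sort(P[m][:,2])[:5].round(1))
```

```text
[574.91380701 168.98154015  15.60452447] [-0.16896742  0.66176528 -0.08846995] [-0.02228105  0.00751209  0.00664663]
front finger min z [54.  54.2 54.2 54.3 54.5]
```

Request:
apply_moves(
  motion=[
    {"tx":0,"ty":0,"tz":0.001,"ax":0,"ay":0,"az":0,"jaw":0.085},
    {"tx":0,"ty":0,"tz":0.001,"ax":0,"ay":0,"az":0,"jaw":0.085},
  ],
)

```text
clock: 6.42
eef_pos: [575.1, 169.0, 15.5]
orientation: [180.0, -0.0, 96.0]
force: [-2.2, -1.4, 5.7]
width: 0.995
grip_force: 2.9
```

Request:
apply_moves(
  motion=[
    {"tx":0,"ty":0,"tz":0.001,"ax":0,"ay":0,"az":0,"jaw":0.085},
    {"tx":0,"ty":0,"tz":0.001,"ax":0,"ay":0,"az":0,"jaw":0.085},
  ],
)

```text
clock: 6.68
eef_pos: [575.2, 169.0, 15.3]
orientation: [180.0, -0.0, 96.0]
force: [-3.9, -0.0, 11.7]
width: 0.995
grip_force: 6.1
```

Request:
apply_moves(
  motion=[
    {"tx":0,"ty":0,"tz":0.001,"ax":0,"ay":0,"az":0,"jaw":0.085},
    {"tx":0,"ty":0,"tz":0.001,"ax":0,"ay":0,"az":0,"jaw":0.085},
  ],
)

```text
clock: 6.92
eef_pos: [575.3, 169.1, 15.2]
orientation: [179.9, -0.0, 96.0]
force: [-5.8, -1.5, 18.1]
width: 0.993
grip_force: 9.3
```

Contact was at TCP z≈15.5, with about 6 N per mm of push. Ease off to roughly 9 N and slide along, to gap 2 first.

Request:
apply_moves(
  motion=[
    {"tx":0,"ty":0,"tz":-0.0015,"ax":0,"ay":0,"az":0,"jaw":0.085},
    {"tx":-0.007,"ty":0,"tz":-0.0015,"ax":0,"ay":0,"az":0,"jaw":0.085},
    {"tx":-0.015,"ty":0,"tz":-0.0015,"ax":0,"ay":0,"az":0,"jaw":0.085},
    {"tx":-0.023,"ty":0,"tz":-0.0015,"ax":0,"ay":0,"az":0,"jaw":0.085},
    {"tx":-0.031,"ty":0,"tz":-0.0015,"ax":0,"ay":0,"az":0,"jaw":0.085},
    {"tx":-0.039,"ty":0,"tz":-0.0015,"ax":0,"ay":0,"az":0,"jaw":0.085},
    {"tx":-0.047,"ty":0,"tz":-0.0015,"ax":0,"ay":0,"az":0,"jaw":0.085},
    {"tx":-0.055,"ty":0,"tz":-0.0015,"ax":0,"ay":0,"az":0,"jaw":0.085},
    {"tx":-0.064,"ty":0,"tz":-0.0015,"ax":0,"ay":0,"az":0,"jaw":0.085},
  ],
)

```text
clock: 8.05
eef_pos: [583.9, 108.7, 15.3]
orientation: [179.7, -0.2, 96.2]
force: [-0.3, 4.7, 6.3]
width: 0.99
grip_force: 3.0
```

Request:
apply_moves(
  motion=[
    {"tx":-0.007,"ty":0,"tz":0,"ax":0,"ay":0,"az":0,"jaw":0.085},
    {"tx":-0.015,"ty":0,"tz":0,"ax":0,"ay":0,"az":0,"jaw":0.085},
    {"tx":-0.023,"ty":0,"tz":0,"ax":0,"ay":0,"az":0,"jaw":0.085},
    {"tx":-0.031,"ty":0,"tz":0,"ax":0,"ay":0,"az":0,"jaw":0.085},
    {"tx":-0.039,"ty":0,"tz":0,"ax":0,"ay":0,"az":0,"jaw":0.085},
    {"tx":-0.047,"ty":0,"tz":0,"ax":0,"ay":0,"az":0,"jaw":0.085},
    {"tx":-0.055,"ty":0,"tz":0,"ax":0,"ay":0,"az":0,"jaw":0.085},
    {"tx":-0.064,"ty":0,"tz":0,"ax":0,"ay":0,"az":0,"jaw":0.085},
    {"tx":-0.064,"ty":0,"tz":0,"ax":0,"ay":0,"az":0,"jaw":0.085},
    {"tx":-0.064,"ty":0,"tz":0,"ax":0,"ay":0,"az":0,"jaw":0.085},
  ],
)

```text
clock: 9.3
eef_pos: [590.8, 43.0, 15.2]
orientation: [179.7, -0.1, 96.1]
force: [0.4, 1.4, 6.2]
width: 0.997
grip_force: 3.2
```

The finger went past gap 2 and stopped on gap 3 at rack y≈+1, still touching at 6 N. Lift off, then go to the right of the loose pack with the jaw at 30 mm, both fingertips in line with the gaps.

Request:
apply_moves(
  motion=[
    {"tx":0,"ty":0,"tz":0,"ax":0,"ay":0,"az":0,"jaw":0.085},
    {"tx":0,"ty":0,"tz":-0.03,"ax":0,"ay":0,"az":0,"jaw":0.085},
    {"tx":0,"ty":0,"tz":-0.08,"ax":0,"ay":0,"az":0,"jaw":0.085},
    {"tx":-0.03,"ty":-0.01,"tz":-0.1,"ax":0,"ay":0,"az":0,"jaw":0.03},
    {"tx":-0.08,"ty":-0.03,"tz":-0.1,"ax":0,"ay":0,"az":0,"jaw":0.03},
    {"tx":-0.13,"ty":-0.038,"tz":-0.1,"ax":0,"ay":0,"az":0,"jaw":0.03},
    {"tx":-0.13,"ty":-0.038,"tz":-0.1,"ax":0,"ay":0,"az":0,"jaw":0.03},
    {"tx":-0.13,"ty":-0.038,"tz":-0.1,"ax":0,"ay":0,"az":0,"jaw":0.03},
  ],
)

```text
clock: 10.3
eef_pos: [564.2, -91.5, 113.9]
orientation: [-180.0, -0.0, 96.0]
force: [0.6, 0.9, -0.1]
width: 0.354
grip_force: 0.0
```

Run:
```python
from t import *
s=manip.get_state();print(s['eef_pos'],s['orientation'],s['force'],s['width'])
im,P=tips('wrist',-150,0,-200,-60,60,190)
pack('wrist',P); rail('wrist',P)
im,P=tips('side',-150,0,-200,-60,60,190); pack('side',P)
```

```text
[564.15481675 -91.52535896 113.93759052] [-1.79990647e+02 -2.79503863e-02  9.59790007e+01] [ 0.59918328  0.93657562 -0.14001774] 0.3535361464351156
wrist min z [140.7 140.7 140.7 140.8 141.  141.  141.  141. ]
 low pts x -92.4 -62.1 y -140.9 -120.7
wrist pack p 0.88 6344 z 24.5 rect top (array([558.1, -33.1]), array([48.2, 73.6]), 89.61) mean [559.2 -32.9  24.4]
wrist rail n 5555 z 54.4 y -118.8 55.3
 edge 1 x at y=45 627.8 slope deg -5.96 18 18
 edge 2 x at y=45 640.9 slope deg -5.92 18 18
side min z [141.  141.  141.4 142.1 142.4 142.4 142.5 142.5]
 low pts x -105.0 -58.5 y -139.3 -116.6
side pack p 0.74 760 z 24.6 rect top (array([556.4, -32.5]), array([51.9, 75.9]), 88.93) mean [555.  -33.4  25.2]
```

Tips are about 26 mm above nominal TCP at this opening, so tz=0.132 puts them about 8 mm above the bench. The pack has not moved.

Request:
apply_moves(
  motion=[
    {"tx":0,"ty":0,"tz":0.05,"ax":0,"ay":0,"az":0,"jaw":0.03},
    {"tx":0,"ty":0,"tz":0.1,"ax":0,"ay":0,"az":0,"jaw":0.03},
    {"tx":0,"ty":0,"tz":0.125,"ax":0,"ay":0,"az":0,"jaw":0.03},
    {"tx":0,"ty":0,"tz":0.132,"ax":0,"ay":0,"az":0,"jaw":0.03},
    {"tx":0.006,"ty":0,"tz":0.132,"ax":0,"ay":0,"az":0,"jaw":0.03},
    {"tx":0.012,"ty":0,"tz":0.132,"ax":0,"ay":0,"az":0,"jaw":0.03},
    {"tx":0.018,"ty":0,"tz":0.132,"ax":0,"ay":0,"az":0,"jaw":0.03},
    {"tx":0.024,"ty":0,"tz":0.132,"ax":0,"ay":0,"az":0,"jaw":0.03},
    {"tx":0.03,"ty":0,"tz":0.132,"ax":0,"ay":0,"az":0,"jaw":0.03},
  ],
)

```text
clock: 11.62
eef_pos: [561.5, -61.5, -17.3]
orientation: [179.9, 0.0, 96.0]
force: [-0.3, -1.7, 0.7]
width: 0.351
grip_force: 0.2
```

Request:
apply_moves(
  motion=[
    {"tx":0.006,"ty":0,"tz":0,"ax":0,"ay":0,"az":0,"jaw":0.03},
    {"tx":0.012,"ty":0,"tz":0,"ax":0,"ay":0,"az":0,"jaw":0.03},
    {"tx":0.018,"ty":0,"tz":0,"ax":0,"ay":0,"az":0,"jaw":0.03},
    {"tx":0.024,"ty":0,"tz":0,"ax":0,"ay":0,"az":0,"jaw":0.03},
    {"tx":0.03,"ty":0,"tz":0,"ax":0,"ay":0,"az":0,"jaw":0.03},
    {"tx":0.036,"ty":0,"tz":0,"ax":0,"ay":0,"az":0,"jaw":0.03},
    {"tx":0.042,"ty":0,"tz":0,"ax":0,"ay":0,"az":0,"jaw":0.03},
    {"tx":0.048,"ty":0,"tz":0,"ax":0,"ay":0,"az":0,"jaw":0.03},
    {"tx":0.048,"ty":0,"tz":0,"ax":0,"ay":0,"az":0,"jaw":0.03},
  ],
)

```text
clock: 12.75
eef_pos: [556.0, -13.0, -17.8]
orientation: [-180.0, -0.0, 96.1]
force: [0.1, -0.2, -0.5]
width: 0.35
grip_force: 0.0
```

```bash
cat >> h.py <<'E'
def rk(p,M=(628,45.5)):
    return (np.array([[.9945,.1045],[-.1045,.9945]])@(np.array(p)[:2]-M)).round(1)
E
python3 - <<'E'
from t import *
s=manip.get_state();print(s['eef_pos'],rk(s['eef_pos']),s['force'],s['width'])
for c in ['wrist','side','scene']:
    im,P=cloud(c);pack(c,P)
    if c=='wrist':im0=im
    if c=='side':i2=im
cv2.imwrite('pics/f.png',np.hstack([cv2.resize(im0,(400,300)),cv2.resize(i2[130:280,220:420],(400,300))])[...,::-1])
E
```

```text
[555.97807014 -13.04730209 -17.82983827] [-77.7 -50.7] [ 0.07732559 -0.23732172 -0.53110471] 0.3499759972524178
wrist pack p 0.73 23675 z 24.6 rect top (array([549.1,  22.2]), array([74.1, 48.5]), 6.01) mean [550.2  23.   24.5]
side pack p 0.92 355 z 23.9 rect top (array([527.4,  17.4]), array([36.8, 57.8]), 1.19) mean [523.1  20.4  24.7]
scene pack p 0.87 641 z 24.7 rect top (array([548.5,  25. ]), array([77.7, 48.3]), 5.95) mean [549.7  25.1  24.7]
```

View pics/f.png

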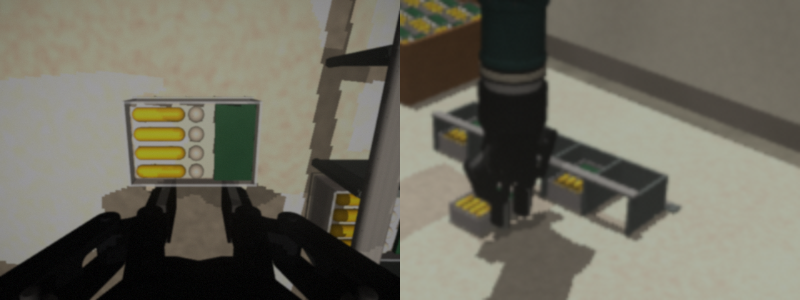

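The pack is squared to the rack (6.0°) at rack y≈-15. Push 14 mm more, back off, lift, then check against gap 3's dividers.

Request:
apply_moves(
  motion=[
    {"tx":0.005,"ty":0,"tz":0,"ax":0,"ay":0,"az":0,"jaw":0.03},
    {"tx":0.01,"ty":0,"tz":0,"ax":0,"ay":0,"az":0,"jaw":0.03},
    {"tx":0.014,"ty":0,"tz":0,"ax":0,"ay":0,"az":0,"jaw":0.03},
    {"tx":0.014,"ty":0,"tz":0,"ax":0,"ay":0,"az":0,"jaw":0.03},
    {"tx":0,"ty":0,"tz":0,"ax":0,"ay":0,"az":0,"jaw":0.03},
    {"tx":-0.02,"ty":-0.02,"tz":-0.05,"ax":0,"ay":0,"az":0,"jaw":0.03},
    {"tx":-0.02,"ty":-0.05,"tz":-0.1,"ax":0,"ay":0,"az":0,"jaw":0.03},
    {"tx":-0.02,"ty":-0.05,"tz":-0.13,"ax":0,"ay":0,"az":0,"jaw":0.03},
    {"tx":-0.02,"ty":-0.05,"tz":-0.13,"ax":0,"ay":0,"az":0,"jaw":0.03},
  ],
)

```text
clock: 14.18
eef_pos: [510.1, -40.8, 114.6]
orientation: [179.7, 0.1, 95.9]
force: [0.9, 0.4, -0.1]
width: 0.351
grip_force: 0.0
```

Run:
```python
from t import *
s=manip.get_state();print(s['eef_pos'],rk(s['eef_pos']),s['force'],s['width'])
for c in ['wrist','scene']:
    im,P=cloud(c);pack(c,P);rail(c,P)
    q=P[np.isfinite(P[...,0])]; r=np.array((q[:,:2]-(628,45.5)))@np.array([[.9945,.1045],[-.1045,.9945]]).T
    m=(q[:,2]>42)&(q[:,2]<51)&(r[:,0]>18)&(r[:,0]<70)&(abs(r[:,1])<110)
    h,e=np.histogram(r[m][:,1],bins=np.arange(-110,111,2)); print(c,[(int(a)+1,int(n)) for a,n in zip(e,h) if n>h.max()/4])
```

```text
[510.08532228 -40.7636301  114.57771076] [-126.3  -73.5] [ 0.92135311  0.38403714 -0.06409023] 0.35064568873580615
wrist pack p 0.62 6585 z 24.5 rect top (array([548.,  36.]), array([73.7, 47.7]), 5.96) mean [549.4  36.8  24.3]
wrist rail n 6805 z 54.3 y -113.7 111.2
 edge 1 x at y=45 627.5 slope deg -5.98 22 24
 edge 2 x at y=45 640.8 slope deg -5.97 24 24
wrist [(-99, 111), (-97, 166), (-95, 193), (-35, 140), (-33, 209), (-31, 78), (29, 232), (31, 234)]
scene pack p 0.59 607 z 24.7 rect top (array([547.5,  38.7]), array([76.4, 48. ]), 6.71) mean [548.9  38.4  24.6]
scene rail n 846 z 54.8 y -115.8 211.3
 edge 1 x at y=45 628.5 slope deg -5.91 33 33
 edge 2 x at y=45 641.7 slope deg -6.02 28 33
scene [(-97, 9), (-95, 17), (-93, 20), (-33, 7), (-31, 19), (-29, 20), (31, 9), (33, 20), (35, 13), (95, 11), (97, 17), (99, 12)]
```

The wrist camera shows gap 3's dividers at rack y -33 and +30 (centre -1.5) and the pack at -1.1, so it is centred and square. Now turn the hand 90° to go behind the pack with the fingers side by side, jaw 12 mm.

Request:
apply_moves(
  motion=[
    {"tx":0.01,"ty":-0.002,"tz":0,"ax":0,"ay":0,"az":0.17,"jaw":0.012},
    {"tx":0.02,"ty":-0.004,"tz":0,"ax":0,"ay":0,"az":0.35,"jaw":0.012},
    {"tx":0.03,"ty":-0.006,"tz":0,"ax":0,"ay":0,"az":0.52,"jaw":0.012},
    {"tx":0.04,"ty":-0.008,"tz":0,"ax":0,"ay":0,"az":0.7,"jaw":0.012},
    {"tx":0.05,"ty":-0.01,"tz":0,"ax":0,"ay":0,"az":0.87,"jaw":0.012},
    {"tx":0.06,"ty":-0.012,"tz":0,"ax":0,"ay":0,"az":1.05,"jaw":0.012},
    {"tx":0.07,"ty":-0.014,"tz":0,"ax":0,"ay":0,"az":1.22,"jaw":0.012},
    {"tx":0.07,"ty":-0.014,"tz":0,"ax":0,"ay":0,"az":1.4,"jaw":0.012},
    {"tx":0.07,"ty":-0.014,"tz":0,"ax":0,"ay":0,"az":1.571,"jaw":0.012},
    {"tx":0.07,"ty":-0.014,"tz":0,"ax":0,"ay":0,"az":1.571,"jaw":0.012},
  ],
)

```text
clock: 15.62
eef_pos: [486.5, 29.0, 111.0]
orientation: [179.9, 0.1, 6.1]
force: [0.3, 0.2, 0.3]
width: 0.135
grip_force: 0.0
```

Run:
```python
from t import *
s=manip.get_state();print(s['eef_pos'],rk(s['eef_pos']),s['orientation'],s['force'],s['width'],s['qpos'].round() if hasattr(s['qpos'],'round') else s['qpos'])
t=rk(s['eef_pos'])
for c in ['side','scene','wrist']:
    im,P=cloud(c)
    if c=='wrist': pack(c,P)
    q=P[np.isfinite(P[...,0])]; r=np.array((q[:,:2]-(628,45.5)))@np.array([[.9945,.1045],[-.1045,.9945]]).T-t
    z=q[:,2]-s['eef_pos'][2]; n=np.hypot(*r.T)<75
    for a in range(10,150,10):
        w=r[n&(z>=a)&(z<a+10)]
        if len(w)>2: print(c,a,len(w),'dx',w[:,0].min().round(),w[:,0].max().round(),'dy',w[:,1].min().round(),w[:,1].max().round())
```

```text
[486.52206368  29.02244461 111.01345353] [-142.4   -1.6] [1.79919345e+02 1.48479925e-01 6.14931168e+00] [0.34492879 0.24852259 0.30123417] 0.1346268329770529 [-27.  28.  25. 127. -23.  29. -68.]
side 20 14 dx -10.0 9.0 dy -13.0 9.0
side 30 60 dx -14.0 7.0 dy -20.0 19.0
side 40 70 dx -15.0 6.0 dy -21.0 14.0
side 50 83 dx -13.0 5.0 dy -21.0 21.0
side 60 63 dx -14.0 4.0 dy -21.0 18.0
side 70 131 dx -16.0 12.0 dy -39.0 38.0
side 80 135 dx -15.0 10.0 dy -47.0 44.0
side 90 189 dx -19.0 14.0 dy -53.0 55.0
side 100 187 dx -19.0 16.0 dy -59.0 58.0
side 110 215 dx -20.0 13.0 dy -64.0 64.0
side 120 223 dx -22.0 10.0 dy -64.0 60.0
side 130 188 dx -22.0 7.0 dy -47.0 40.0
side 140 121 dx -13.0 10.0 dy -43.0 35.0
scene 20 4 dx -6.0 10.0 dy -4.0 14.0
scene 30 32 dx -4.0 13.0 dy -16.0 21.0
scene 40 36 dx -10.0 13.0 dy -17.0 21.0
scene 50 46 dx -10.0 13.0 dy -17.0 21.0
scene 60 34 dx -10.0 14.0 dy -22.0 23.0
scene 70 85 dx -11.0 15.0 dy -37.0 41.0
scene 80 159 dx -14.0 15.0 dy -42.0 47.0
scene 90 108 dx -13.0 19.0 dy -49.0 52.0
scene 100 132 dx -12.0 18.0 dy -56.0 60.0
scene 110 170 dx -12.0 19.0 dy -60.0 65.0
scene 120 248 dx -13.0 21.0 dy -61.0 65.0
scene 130 140 dx -7.0 22.0 dy -46.0 49.0
scene 140 44 dx -5.0 13.0 dy -38.0 42.0
wrist pack p 0.84 6490 z 24.5 rect top (array([547.6,  35.4]), array([73.1, 48.2]), 6.14) mean [549.9  35.6  24.3]
wrist 20 41 dx -9.0 11.0 dy -14.0 11.0
wrist 30 504 dx -10.0 12.0 dy -21.0 18.0
wrist 40 737 dx -10.0 13.0 dy -21.0 18.0
wrist 50 798 dx -11.0 12.0 dy -21.0 19.0
wrist 60 1227 dx -10.0 15.0 dy -28.0 27.0
wrist 70 3464 dx -11.0 15.0 dy -42.0 40.0
wrist 80 7738 dx -11.0 16.0 dy -48.0 47.0
wrist 90 8163 dx -10.0 19.0 dy -55.0 52.0
wrist 100 13674 dx -8.0 19.0 dy -61.0 60.0
wrist 110 12861 dx 4.0 21.0 dy -62.0 60.0
wrist 120 3516 dx 14.0 22.0 dy -20.0 19.0
```

The tips are 24 mm above TCP and the knuckles bulge only about 4 mm ahead at rail height, so a tilt of about 10° with the tips leading clears the rail. Descend behind the pack.

Request:
apply_moves(
  motion=[
    {"tx":0,"ty":0,"tz":0.04,"ax":0,"ay":0.05,"az":0,"jaw":0.012},
    {"tx":0,"ty":0,"tz":0.08,"ax":0,"ay":0.12,"az":0,"jaw":0.012},
    {"tx":0,"ty":0,"tz":0.11,"ax":0,"ay":0.17,"az":0,"jaw":0.012},
    {"tx":0,"ty":0,"tz":0.126,"ax":0,"ay":0.17,"az":0,"jaw":0.012},
    {"tx":0,"ty":0,"tz":0.126,"ax":0,"ay":0.17,"az":0,"jaw":0.012},
    {"tx":0,"ty":0,"tz":0.126,"ax":0,"ay":0.17,"az":0,"jaw":0.012},
  ],
)

```text
clock: 16.58
eef_pos: [497.2, 29.1, -0.2]
orientation: [-180.0, -8.1, 6.2]
force: [-0.2, 1.0, -0.3]
width: 0.139
grip_force: 0.0
```

Run:
```python
from t import *
s=manip.get_state();print(s['eef_pos'],rk(s['eef_pos']),s['orientation'],s['force'],s['qpos'])
i,P=tips('wrist',-170,-100,-60,60,3,60);pack('wrist',P)
tips('side',-170,-125,-60,60,3,60)
```

```text
[ 4.97188348e+02  2.91010197e+01 -1.75071455e-01] [-131.8   -2.6] [-179.95231279   -8.1450895     6.20470609] [-0.18502626  1.03705573 -0.2797415 ] [-14.55160515  37.72515503   7.84905838 134.20315625 -87.88904627
   4.49465434  -4.90024997]
wrist min z [18.1 18.6 18.8 18.8 18.9 18.9 18.9 18.9]
 low pts x -116.5 -100.2 y -24.2 21.1
wrist pack p 0.98 17709 z 24.6 rect top (array([548. ,  35.6]), array([73.9, 48.4]), 6.01) mean [550.5  35.9  24.5]
side min z [ 3.1  3.4  3.7 25.2 25.8 25.9 26.4 27.7]
 low pts x -150.1 -128.1 y -44.7 45.4
```

The tilted pose ran joints 5 and 6 to their range limits (not reachable this close in). Undo the tilt and rise right away; I'll approach upright and tilt only farther out.

Request:
apply_moves(
  motion=[
    {"tx":0,"ty":0,"tz":-0.04,"ax":0,"ay":-0.08,"az":0,"jaw":0.012},
    {"tx":0,"ty":0,"tz":-0.08,"ax":0,"ay":-0.17,"az":0,"jaw":0.012},
    {"tx":0,"ty":0,"tz":-0.08,"ax":0,"ay":-0.17,"az":0,"jaw":0.012},
    {"tx":0,"ty":0,"tz":-0.08,"ax":0,"ay":-0.17,"az":0,"jaw":0.012},
  ],
)

```text
clock: 17.23
eef_pos: [487.9, 28.5, 81.2]
orientation: [180.0, 1.3, 6.1]
force: [-0.3, 0.1, 0.8]
width: 0.139
grip_force: 0.0
```

Run:
```python
from t import *
s=manip.get_state();print(s['eef_pos'],rk(s['eef_pos']),s['orientation'],s['force'],s['qpos'])
i,P=cloud('wrist');pack('wrist',P)
```

```text
[487.91276703  28.51365578  81.17446624] [-141.1   -2.3] [179.99651838   1.30337675   6.06909821] [-0.32962916  0.11409212  0.81250428] [-39.87355167  37.16736435  44.52263999 127.88635984 -47.59226821
  34.84952979 -43.17308918]
wrist pack p 0.83 8490 z 24.5 rect top (array([547.5,  35.4]), array([73.2, 48.3]), 6.11) mean [550.3  35.8  24.3]
```

Request:
apply_moves(
  motion=[
    {"tx":0,"ty":0,"tz":0.03,"ax":0,"ay":0.022,"az":0,"jaw":0.012},
    {"tx":0,"ty":0,"tz":0.06,"ax":0,"ay":0.022,"az":0,"jaw":0.012},
    {"tx":0,"ty":0,"tz":0.06,"ax":0,"ay":0.022,"az":0,"jaw":0.012},
  ],
)

```text
clock: 17.7
eef_pos: [481.5, 28.1, 17.8]
orientation: [-179.8, 0.6, 5.9]
force: [0.9, -0.7, 0.9]
width: 0.139
grip_force: 0.0
```

Run:
```python
from t import *
s=manip.get_state();print(s['eef_pos'],rk(s['eef_pos']),s['orientation'],s['force'],s['qpos'])
```

```text
[481.45749377  28.10526436  17.78784593] [-147.6   -2. ] [-179.79543375    0.59862874    5.91003338] [ 0.94499623 -0.66616948  0.87376793] [-32.4584013   41.0819858   33.69486927 130.34947195 -57.94892413
  25.72109186 -34.42728505]
```

Request:
apply_moves(
  motion=[
    {"tx":0.002,"ty":0,"tz":0.015,"ax":0,"ay":0,"az":0,"jaw":0.012},
    {"tx":0.003,"ty":0,"tz":0.028,"ax":0,"ay":0,"az":0,"jaw":0.012},
    {"tx":0.003,"ty":0,"tz":0.028,"ax":0,"ay":0,"az":0,"jaw":0.012},
    {"tx":0.003,"ty":0,"tz":0.028,"ax":0,"ay":0,"az":0,"jaw":0.012},
  ],
)

```text
clock: 18.2
eef_pos: [487.1, 28.2, -7.8]
orientation: [-179.9, 0.3, 6.0]
force: [0.1, -0.4, -0.3]
width: 0.141
grip_force: 0.0
```

Run:
```python
from t import *
s=manip.get_state();print(s['eef_pos'],rk(s['eef_pos']),s['orientation'],s['force'],s['qpos'])
i,P=tips('wrist',-170,-121,-60,60,3,60);pack('wrist',P)
tips('side',-170,-125,-60,60,5,60)
```

```text
[487.11809553  28.18317077  -7.75138202] [-141.9   -2.5] [-179.91205077    0.2612599     5.98188925] [ 0.13105993 -0.44178349 -0.26674586] [-29.51788004  43.16495904  29.4417489  130.07695871 -62.09307586
  22.47260007 -30.88609924]
wrist min z [18.  18.1 18.2 18.5 18.6 18.7 18.8 18.9]
 low pts x -151.5 -130.3 y -16.2 8.6
wrist pack p 0.86 22765 z 24.5 rect top (array([547.7,  35.6]), array([73.9, 48.4]), 6.12) mean [551.4  36.1  24.4]
side min z [18.9 19.8 20.3 20.9 21.4 21.5 21.8 22.3]
 low pts x -154.7 -135.8 y -22.2 18.1
```

Upright pose is good: tips at z≈17, 12 mm behind the pack. Lower 5 mm and push until the pack is just short of the mouth, then check.

Request:
apply_moves(
  motion=[
    {"tx":0.004,"ty":-0.001,"tz":0.005,"ax":0,"ay":0,"az":0,"jaw":0.012},
    {"tx":0.008,"ty":-0.001,"tz":0.005,"ax":0,"ay":0,"az":0,"jaw":0.012},
    {"tx":0.013,"ty":-0.001,"tz":0.005,"ax":0,"ay":0,"az":0,"jaw":0.012},
    {"tx":0.018,"ty":-0.001,"tz":0.005,"ax":0,"ay":0,"az":0,"jaw":0.012},
    {"tx":0.023,"ty":-0.001,"tz":0.005,"ax":0,"ay":0,"az":0,"jaw":0.012},
    {"tx":0.029,"ty":-0.001,"tz":0.005,"ax":0,"ay":0,"az":0,"jaw":0.012},
    {"tx":0.035,"ty":-0.001,"tz":0.005,"ax":0,"ay":0,"az":0,"jaw":0.012},
    {"tx":0.041,"ty":-0.001,"tz":0.005,"ax":0,"ay":0,"az":0,"jaw":0.012},
    {"tx":0.047,"ty":-0.001,"tz":0.005,"ax":0,"ay":0,"az":0,"jaw":0.012},
    {"tx":0.047,"ty":-0.001,"tz":0.005,"ax":0,"ay":0,"az":0,"jaw":0.012},
  ],
)

```text
clock: 19.6
eef_pos: [534.6, 34.4, -13.6]
orientation: [-179.9, 0.2, 6.0]
force: [0.7, -0.4, -0.1]
width: 0.142
grip_force: 0.0
```

```bash
cat > g.py <<'E'
from t import *
def chk(name):
    s=manip.get_state();print(s['eef_pos'],rk(s['eef_pos']),s['orientation'],s['force'],np.round(s['qpos'],0),s['clock'])
    for c in ['wrist','scene']:
        im,P=cloud(c)
        if c=='wrist': cv2.imwrite('pics/%s.png'%name,im[...,::-1])
        for r in manip.silhouettes(c,'pack')[:4]:
            q=P[r['pixels']]; q=q[np.isfinite(q[:,0])]; t=q[abs(q[:,2]-24.5)<4]
            if len(t)<30: continue
            R=cv2.minAreaRect(t[:,:2].astype(np.float32)); print(c,round(r['p'],2),len(t),'rack xy',rk(R[0]),np.round(R[1],1),round(R[2],1))
        q=P[np.isfinite(P[...,0])]; r=np.array((q[:,:2]-(628,45.5)))@np.array([[.9945,.1045],[-.1045,.9945]]).T
        m=(q[:,2]>42)&(q[:,2]<51)&(r[:,0]>18)&(r[:,0]<70)
        print(c,'div',[(w.mean().round(1),len(w)) for k in (-32,32) for w in [r[m&(abs(r[:,1]-k)<6)][:,1]]]);rail(c,P)
E
python3 -c "
from g import *
chk('g')"
```

```text
[534.58835105  34.39408853 -13.62192853] [-94.1  -1.3] [-179.94476089    0.23369183    6.04300444] [ 0.65081988 -0.44122475 -0.08876803] [-31.  46.  33. 124. -59.  27. -35.] 19.6
wrist 0.87 20601 rack xy [-44.7  -1.4] [74.2 48.6] 5.9
wrist div [(np.float64(nan), 0), (np.float64(nan), 0)]
wrist rail n 17280 z 54.5 y -36.5 121.9
 edge 1 x at y=45 627.6 slope deg -5.92 17 17
 edge 2 x at y=45 634.1 slope deg -6.25 17 17
scene 0.74 373 rack xy [-50.9   1.5] [68.3 48.1] 6.0
scene 0.62 290 rack xy [40.7  0.7] [ 81. 323.] 6.7
scene div [(np.float64(-30.6), 45), (np.float64(33.3), 39)]
scene rail n 841 z 54.8 y -116.2 211.3
 edge 1 x at y=45 628.4 slope deg -5.92 33 33
 edge 2 x at y=45 641.6 slope deg -5.91 32 33g.py:13: RuntimeWarning: Mean of empty slice.
  print(c,'div',[(w.mean().round(1),len(w)) for k in (-32,32) for w in [r[m&(abs(r[:,1]-k)<6)][:,1]]]);rail(c,P)
  ret = ret.dtype.type(ret / rcount)
```

Pack is at rack x -45, centred and square. Push 48 mm more into the gap.

Request:
apply_moves(
  motion=[
    {"tx":0.005,"ty":0,"tz":0,"ax":0,"ay":0,"az":0,"jaw":0.012},
    {"tx":0.01,"ty":0,"tz":0,"ax":0,"ay":0,"az":0,"jaw":0.012},
    {"tx":0.015,"ty":0,"tz":0,"ax":0,"ay":0,"az":0,"jaw":0.012},
    {"tx":0.02,"ty":0,"tz":0,"ax":0,"ay":0,"az":0,"jaw":0.012},
    {"tx":0.025,"ty":0,"tz":0,"ax":0,"ay":0,"az":0,"jaw":0.012},
    {"tx":0.03,"ty":0,"tz":0,"ax":0,"ay":0,"az":0,"jaw":0.012},
    {"tx":0.036,"ty":0,"tz":0,"ax":0,"ay":0,"az":0,"jaw":0.012},
    {"tx":0.042,"ty":0,"tz":0,"ax":0,"ay":0,"az":0,"jaw":0.012},
    {"tx":0.048,"ty":0,"tz":0,"ax":0,"ay":0,"az":0,"jaw":0.012},
    {"tx":0.048,"ty":0,"tz":0,"ax":0,"ay":0,"az":0,"jaw":0.012},
  ],
)

```text
clock: 21.05
eef_pos: [582.3, 39.4, -13.9]
orientation: [-179.9, 0.2, 6.0]
force: [-0.9, -0.2, 1.3]
width: 0.14
grip_force: 0.0
```

```bash
python3 -W ignore -c "
from g import *
chk('h')"
```

```text
[582.32971521  39.43202957 -13.88986122] [-46.1  -1.3] [-179.94532934    0.23303111    6.04430475] [-0.92826156 -0.1567987   1.25136106] [-32.  49.  36. 118. -56.  32. -40.] 21.05
wrist 0.75 15968 rack xy [ 3.4 -1.4] [73.8 48.6] 6.1
wrist div [(np.float64(-33.1), 2465), (np.float64(29.8), 2505)]
wrist rail n 25326 z 54.6 y -45.2 131.6
 edge 1 x at y=45 628.7 slope deg -6.13 8 19
 edge 2 x at y=45 641.7 slope deg -5.83 19 19
scene 0.56 348 rack xy [3.9 2. ] [74.3 46.8] 6.2
scene div [(np.float64(-30.4), 42), (np.float64(33.2), 42)]
scene rail n 842 z 54.7 y -115.9 211.7
 edge 1 x at y=45 628.5 slope deg -5.86 31 33
 edge 2 x at y=45 642.0 slope deg -5.91 32 33
```

The pack is inside gap 3 without rubbing (x 3.4, 34 mm to go). Tilt 0.17 rad here so the knuckles clear the rail, and push most of the way.

Request:
apply_moves(
  motion=[
    {"tx":0,"ty":0,"tz":0.001,"ax":0,"ay":0.08,"az":0,"jaw":0.012},
    {"tx":0,"ty":0,"tz":0.002,"ax":0,"ay":0.17,"az":0,"jaw":0.012},
    {"tx":0.004,"ty":0,"tz":0.002,"ax":0,"ay":0.17,"az":0,"jaw":0.012},
    {"tx":0.009,"ty":0,"tz":0.002,"ax":0,"ay":0.17,"az":0,"jaw":0.012},
    {"tx":0.014,"ty":0,"tz":0.002,"ax":0,"ay":0.17,"az":0,"jaw":0.012},
    {"tx":0.019,"ty":0,"tz":0.002,"ax":0,"ay":0.17,"az":0,"jaw":0.012},
    {"tx":0.024,"ty":0,"tz":0.002,"ax":0,"ay":0.17,"az":0,"jaw":0.012},
    {"tx":0.029,"ty":0,"tz":0.002,"ax":0,"ay":0.17,"az":0,"jaw":0.012},
    {"tx":0.029,"ty":0,"tz":0.002,"ax":0,"ay":0.17,"az":0,"jaw":0.012},
  ],
)

```text
clock: 22.38
eef_pos: [610.9, 42.6, -16.0]
orientation: [-179.9, -9.5, 6.0]
force: [-0.6, 0.1, 0.3]
width: 0.145
grip_force: 0.0
```

```bash
python3 -W ignore -c "
from g import *
chk('i')"
```

```text
[610.8500668   42.57298566 -16.04872175] [-17.4  -1.1] [-179.94709469   -9.47841703    6.03924578] [-0.62626362  0.10549826  0.27081588] [-25.  45.  24. 121. -69.  17. -26.] 22.375
wrist 0.68 14721 rack xy [27.1 -0. ] [74.1 48.5] 6.1
wrist div [(np.float64(-33.2), 2476), (np.float64(29.8), 2488)]
wrist rail n 25425 z 54.7 y -51.2 138.3Traceback (most recent call last):
  File "<string>", line 3, in <module>
    chk('i')
    ~~~^^^^^
  File "g.py", line 13, in chk
    print(c,'div',[(w.mean().round(1),len(w)) for k in (-32,32) for w in [r[m&(abs(r[:,1]-k)<6)][:,1]]]);rail(c,P)
                                                                                                         ~~~~^^^^^
  File "h.py", line 32, in rail
    f=np.polyfit(b[k,0],b[k,j],1); print(' edge',j,'x at y=45',np.polyval(f,45).round(1),'slope deg',np.degrees(np.arctan(f[0])).round(2),k.sum(),len(k))
    raise TypeError("expected non-empty vector for x")
TypeError: expected non-empty vector for x
```

Request:
apply_moves(
  motion=[
    {"tx":0.003,"ty":0,"tz":0.0005,"ax":0,"ay":0,"az":0,"jaw":0.012},
    {"tx":0.006,"ty":0,"tz":0.001,"ax":0,"ay":0,"az":0,"jaw":0.012},
    {"tx":0.009,"ty":0,"tz":0.0015,"ax":0,"ay":0,"az":0,"jaw":0.012},
    {"tx":0.009,"ty":0,"tz":0.0015,"ax":0,"ay":0,"az":0,"jaw":0.012},
  ],
)

```text
clock: 22.98
eef_pos: [619.7, 43.4, -16.0]
orientation: [-179.9, -9.5, 6.0]
force: [0.1, -1.2, 0.4]
width: 0.144
grip_force: 0.0
```

```bash
cat > k.py <<'E'
from t import *
# far-end / extents of card tops of all packs, same camera
def far(c):
    im,P=cloud(c); q=P[np.isfinite(P[...,0])]; r=np.array((q[:,:2]-(628,45.5)))@np.array([[.9945,.1045],[-.1045,.9945]]).T
    for k in (128,0,-64):
        w=r[(abs(r[:,1]-k)<18)&(abs(q[:,2]-24.5)<3.5)&(r[:,0]>-40)]
        f=[np.percentile(w[:,0],p).round(1) for p in (0.5,2,50,98,99.5)] if len(w)>10 else None
        print(c,k,len(w),f)
    R=np.array([[.9945,.1045],[-.1045,.9945]])
    # green header / white-yellow boundary
    pr=((P[...,:2]-(628,45.5))@R.T); g=(im[...,1].astype(int)>im[...,0]*1.4)&(im[...,1]>25)&(abs(P[...,2]-24.5)<5)
    for k in (128,0,-64):
        w=pr[g&(abs(pr[...,1]-k)<20)&(pr[...,0]>0)&(pr[...,0]<85)][:,0]
        if len(w)>10: print('  green',k,len(w),np.percentile(w,[3,50,97]).round(1))
    return im
E
python3 -W ignore -c "
from k import *
s=manip.get_state();print(s['eef_pos'],rk(s['eef_pos']),s['force'],s['clock'])
im,P=cloud('wrist');pack('wrist',P)
far('wrist');far('scene')"
```

```text
[619.65415925  43.40261493 -16.03952314] [-8.5 -1.2] [ 0.07205159 -1.21870069  0.36405717] 22.975
wrist pack p 0.69 18632 z 24.4 rect top (array([668.5,  49.9]), array([64.2, 48.5]), 6.05) mean [670.7  50.2  24.3]
wrist 128 0 None
wrist 0 11742 [np.float64(-8.8), np.float64(10.3), np.float64(48.8), np.float64(76.2), np.float64(76.4)]
wrist -64 12465 [np.float64(9.8), np.float64(10.7), np.float64(47.4), np.float64(76.1), np.float64(76.4)]
  green 0 5343 [48.8 59.3 69.5]
  green -64 5215 [50.8 61.2 71.4]
scene 128 371 [np.float64(-0.8), np.float64(-0.2), np.float64(36.1), np.float64(78.9), np.float64(79.6)]
scene 0 316 [np.float64(-0.7), np.float64(-0.2), np.float64(37.4), np.float64(78.5), np.float64(78.8)]
scene -64 322 [np.float64(0.3), np.float64(1.4), np.float64(35.4), np.float64(78.6), np.float64(79.2)]
  green 128 110 [48.5 55.3 62. ]
  green 0 99 [47.9 55.1 62.4]
  green -64 82 [50.4 55.7 62.4]
```

Our pack's green header sits 1.9 mm shallower than the homed pack in gap 4, and dead reckoning gives x≈36.0. Push 1.6 mm more.

Request:
apply_moves(
  motion=[
    {"tx":0.0008,"ty":0,"tz":0.0001,"ax":0,"ay":0,"az":0,"jaw":0.012},
    {"tx":0.0016,"ty":0,"tz":0.0003,"ax":0,"ay":0,"az":0,"jaw":0.012},
    {"tx":0.0016,"ty":0,"tz":0.0003,"ax":0,"ay":0,"az":0,"jaw":0.012},
    {"tx":0.0016,"ty":0,"tz":0.0003,"ax":0,"ay":0,"az":0,"jaw":0.012},
  ],
)

```text
clock: 23.68
eef_pos: [620.7, 43.5, -16.1]
orientation: [-179.9, -9.4, 6.0]
force: [-1.1, 0.2, 0.4]
width: 0.145
grip_force: 0.3
```

```bash
python3 -W ignore -c "
from k import *
s=manip.get_state();print(s['eef_pos'],rk(s['eef_pos']),s['force'],s['clock'])
far('wrist')"
```

```text
[620.67993985  43.45445681 -16.10906186] [-7.5 -1.3] [-1.07696376  0.15257133  0.38537821] 23.675
wrist 128 0 None
wrist 0 11781 [np.float64(9.1), np.float64(10.3), np.float64(48.9), np.float64(76.2), np.float64(76.4)]
wrist -64 12506 [np.float64(9.5), np.float64(10.4), np.float64(46.2), np.float64(76.1), np.float64(76.4)]
  green 0 5347 [49.4 60.  70.2]
  green -64 5191 [50.9 61.2 71.5]
```

Request:
apply_moves(
  motion=[
    {"tx":0.0008,"ty":0,"tz":0.0001,"ax":0,"ay":0,"az":0,"jaw":0.012},
    {"tx":0.0008,"ty":0,"tz":0.0001,"ax":0,"ay":0,"az":0,"jaw":0.012},
    {"tx":0.0008,"ty":0,"tz":0.0001,"ax":0,"ay":0,"az":0,"jaw":0.012},
    {"tx":-0.01,"ty":0,"tz":-0.0017,"ax":0,"ay":0,"az":0,"jaw":0.012},
    {"tx":-0.03,"ty":0,"tz":-0.005,"ax":0,"ay":0,"az":0,"jaw":0.012},
    {"tx":-0.05,"ty":0,"tz":-0.04,"ax":0,"ay":0,"az":0,"jaw":0.012},
    {"tx":-0.05,"ty":0,"tz":-0.1,"ax":0,"ay":-0.17,"az":0,"jaw":0.012},
    {"tx":-0.05,"ty":0,"tz":-0.13,"ax":0,"ay":-0.17,"az":0,"jaw":0.012},
    {"tx":-0.05,"ty":0,"tz":-0.13,"ax":0,"ay":-0.17,"az":0,"jaw":0.012},
  ],
)

```text
clock: 24.85
eef_pos: [553.1, 35.7, 107.0]
orientation: [180.0, -0.1, 6.1]
force: [-0.1, 0.3, -0.3]
width: 0.142
grip_force: 0.0
```

```bash
python3 -W ignore -c "
from k import *
s=manip.get_state();print(s['eef_pos'],rk(s['eef_pos']),s['force'],s['clock'],np.round(s['qpos']))
im=far('wrist');far('scene');im2=far('side')
cv2.imwrite('pics/z.png',np.hstack([cv2.resize(im,(400,300)),cv2.resize(im2[130:280,220:420],(400,300))])[...,::-1])"
```

```text
[553.11482816  35.67581308 107.04485493] [-75.5  -1.9] [-0.07357047  0.32945895 -0.29193705] 24.85 [-41.  39.  48. 120. -45.  41. -47.]
wrist 128 3701 [np.float64(-1.1), np.float64(-0.5), np.float64(49.3), np.float64(70.8), np.float64(71.1)]
wrist 0 3671 [np.float64(16.0), np.float64(16.8), np.float64(50.0), np.float64(70.5), np.float64(71.2)]
wrist -64 3744 [np.float64(16.1), np.float64(16.9), np.float64(49.7), np.float64(70.6), np.float64(71.2)]
  green 128 2061 [48.6 59.4 69.4]
  green 0 2032 [50.6 60.9 70.7]
  green -64 1994 [50.6 60.9 70.8]
scene 128 358 [np.float64(-1.4), np.float64(0.0), np.float64(38.4), np.float64(79.1), np.float64(79.7)]
scene 0 330 [np.float64(0.2), np.float64(0.8), np.float64(37.1), np.float64(78.4), np.float64(78.8)]
scene -64 325 [np.float64(-0.0), np.float64(0.7), np.float64(35.9), np.float64(78.6), np.float64(79.1)]
  green 128 110 [48.3 55.5 62.5]
  green 0 85 [49.8 55.7 62.3]
  green -64 82 [50.3 56.3 62.6]
side 128 89 [np.float64(-3.6), np.float64(-3.6), np.float64(16.5), np.float64(1816.4), np.float64(1820.4)]
side 0 120 [np.float64(-3.3), np.float64(-2.5), np.float64(21.4), np.float64(1801.1), np.float64(1817.0)]
side -64 136 [np.float64(-2.7), np.float64(-2.2), np.float64(23.2), np.float64(1800.3), np.float64(1807.7)]
```

View pics/z.png

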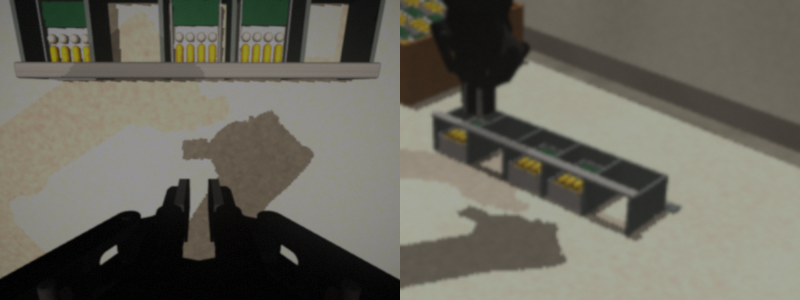

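The wrist half shows the loose pack in gap 3 at (198,40), level with its neighbours. Its depth matches the gap 4 pack to 0.1 mm, and the hand is clear of everything.

```bash
python3 -c "
from station import manip
print(manip.hand_in())"
```

```text
the job is handed in; nothing more can be done
None
```

I ran one fingertip along the rail from gap 1 and stopped it on gap 3, then pushed the loose pack into gap 3, level with the pack in gap 4 to about 0.1 mm. I handed the job in at about 25 s of the 59 s allowed and have had no verdict; joints 5 and 6 touched their range limits for a moment (joint 5 read 0.009° past its stated limit).

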